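# Dress the clock display in a metalware shop

### The job

Set out this display for sale: stand the tall brass candlestick on the wooden riser to the left of the clock (left as seen from the robot) and the sugar bowl on the riser to the right of the clock, each in the middle of the free board on its side. Stand the square tea tin in the middle of the round tray and the small round tin centred on top of the tea tin. Everything stands upright and let go, and the short candlestick, the jar and the brush stay where they are.

Things in the scene. Friction and masses are not known exactly. Their poses are not given: they have to be found in the camera images.
- riser: Fixed light-wood board 110 x 280 x 30 mm (x, y, z), origin at the centre of its underside; long side along y, +y to the robot's left (yaw under 0.2 rad). A wooden clock is fixed on its middle, 44 deep (x), 80 wide (y), top 126 mm above the counter, dial towards -x. Free board each side is 100 mm long: its middle is x = 0, y = +90 mm (left) or -90 mm (right), z = 30 mm.
- tray: Fixed flat round steel tray, 170 mm across, 6 mm thick with a bevelled edge and no rim; origin at the centre of the underside, upper face at z = 6 mm. It lies to the left or right of the riser.
- candlestick: Tall brass candlestick, 150 mm high, about 350 g. Round foot 72 mm across, stem 18 mm, drip pan 46 mm across at 100 to 105 mm; above it a straight candle cup 28 mm across at 108 to 150 mm height, good to grip from above. Origin at the centre of its underside, z up. Loose, starts upright on the counter.
- sugar_bowl: Round pale metal sugar bowl with a dark lid fixed on: 102 mm high, lid rim 76 mm across at 52 to 56 mm height, foot 52 mm across. On top a straight knob 20 mm across from 74 to 102 mm height, good to grip from above. About 250 g. Origin at the centre of its underside, z up. Loose, starts upright on the counter.
- tea_tin: Square steel tea tin with a dark lid band, 58 x 58 mm and 90 mm high, flat closed top; its sides are parallel to its x and y axes. About 200 g. Origin at the centre of its underside, z up. Loose, starts upright on the counter.
- round_tin: Small round copper tin, 52 mm across (53 at the lid) and 44 mm high, flat closed top. About 120 g. Origin at the centre of its underside, z up. Loose, starts upright on the counter.
- short_stick: Bystander: a short brass candlestick like the tall one, but only 90 mm high; foot 72 mm across. It stands apart, out to the left or right of the riser and tray, not in the row of four things nearest the robot. Leave it. Origin at the centre of its underside.
- jar: Bystander: closed amber glass jar with a steel cap, 64 mm across and 100 mm high. Leave it. Origin at the centre of its underside.
- brush: Bystander: a brush about 180 mm long lying beyond the riser and the tray, roughly across the robot's view. Leave it. Its x axis runs from handle to tip.
Not all that is in view belongs to the job. There is more than one size of the round_tin; the job needs the largest.

How it is judged:
By the outcome, as a careful person would: the job done as asked, in the order asked, and still so for the second after the job is handed in, with the robot touching nothing.
It also fails if it takes over 120 s, if anything falls off the work surface, if the arm or the gripper's body presses on something with over 40 N, if the wrist force passes 120 N, or if a joint passes its speed limit or range.

### The arm

A 6-joint arm with a two-finger parallel gripper is mounted at the origin on the work surface. World frame = base frame: x ahead of the robot, y to its left, z up, the work surface at z = 0. Lengths are in m, angles in degrees, forces in N, time in s.
With the tool pointing down it reaches from about 0.25 to 0.725 m from the base axis. Payload 9.7 kg.
Tool frame: the origin (TCP) lies at the very end of the fingers, on their centre line; the grasp point (between the pads) lies 19 mm behind it; x points along the fingers, z is the direction in which the jaws open and shut, and the axes are right-handed (so a half turn about x gives the same grasp; the last joint's range is limited). The gripper opens to 85 mm and grips with 20 to 120 N. Pads are 22 mm wide; open, the fingers measure 114 mm over their backs; the gripper's body (76 mm by 85 mm) begins 54 mm behind the grasp point. The pads swing forward as they close: fully open they stand 13 mm farther back than shut.
Start: joints at [-70.875, 4.979, 10.078, 95.1, 0, 90], TCP at [0.18, -0.52, 0.231] pointing down, gripper open.
Joint ranges: [-179.16, 179.16], [-48.56, 103.87], [-65.8, 70.77], [-126.05, 130.52], [-82.76, 87.17], [-180, 180]. Speed limits (degrees/s): [127.2, 127.2, 147.25, 180, 180, 180].

### API

Orientations are given as [roll, pitch, yaw] about the fixed x, y, z axes, in that order (R = Rz(yaw) Ry(pitch) Rx(roll)).
In Python, from workcell import sensors, vision, job_done gives the robot as it stands.
- The arm moves only by the tool carry_out, never from a script. Its argument "increments" is a list of rows, each a list of 7 numbers: the turn, a rotation vector about the tool's x, y, z in degrees, then the shift along the tool's x, y, z in mm, then the opening in per cent of the stroke, from 0 (shut) to 100 (fully open). A call has 1 to 12 rows; each row shifts and turns the commanded pose from where the row before left it, along the tool's axes as they then stand; what a row does not reach is not made up. A row lasts 1/8 s, in which the tool goes at most 62.5 mm and 10.7 degrees, less where a joint would pass 70% of its speed; a pose out of reach is approached as far as the arm can. A call is refused whole if a number of a shift passes 62.5 or a number of a turn 10.7, either way. A call with a gripper value outside its range is refused whole. The fingers move at their own pace and stop on an object; "squeeze" is the grip in N (left out, the last holds). Time passes only in rows, so rows that do not move let the fingers close. It gives the time, the measured TCP pose, the force and the opening at its end, in the units of the state.
- sensors.get_obs(): the state, without advancing time (a new reading comes with each control period).
- vision.camera(name): name is "scene" or "side" or "wrist"; returns the picture (480x640x3 uint8, red, green, blue); there is no depth.
- vision.calibration(name): a dict with "camera_matrix" (3x3 intrinsics, pixels), "extrinsics" (4x4, takes a point from world to camera coordinates); the wrist camera has in their place "mount" (4x4, takes a point from camera to tool coordinates, whose origin is the TCP and whose axes are the tool frame's). Camera axes: x right, y up, looking along -z (the intrinsics and any distortion apply to the point x, -y, -z); pixel columns grow to the right and rows downward; lengths in m; the calibration is good to about 2 mm. A picture is of the moment at which its call begins: read the wrist's pose just before it. calibration takes no time and is no camera call.
- job_done(): hands the job in, once; it reports no verdict.
The state is a dict: "time": time; "q": joint angles; "qd": joint speeds; "joint_efforts": joint torques, N m; "ee_pos": TCP position; "tcp_rot": TCP orientation; "wrist_force": force on the tool from outside, world axes, zero at the start; "torque": the same for the moment, N m; "opening": finger opening in m.
Only numpy, scipy, OpenCV 4.12 (cv2) and the standard library are available. Lean on these libraries where they do the work, as an engineer would, in place of code of your own. Each camera call takes 0.05 s, during which the arm holds its last target.

## Working session

There is one attempt and no reset: what is moved stays moved. The work goes in short steps, Python scripts to look and compute and a tool call to move; the robot and the scene stay as the last step left them, time stands still between calls to the robot, and variables do not carry over. Pictures are saved under pics/ and viewed, and the job is handed in when it is done.

Besides the shell and the picture viewer there is one more tool, called after "Request:" in YAML: its name, and indented under it one key for each argument. carry_out: Moves the arm, as the interface text tells. Its arguments: {"type":"object","properties":{"increments":{"type":"array"},"squeeze":{"type":"number"}},"required":["increments"]}

```bash
mkdir -p pics; ls
python3 - <<'E'
from workcell import sensors, vision
import cv2
for n in ("scene","side","wrist"):
    im=vision.camera(n); cv2.imwrite(f"pics/a_{n}.png",im[:,:,::-1])
    print(n,vision.calibration(n))
print(sensors.get_obs())
E
```

```text
pics
scene {'camera_matrix': array([[480.57163584,   0.        , 327.88446804],
       [  0.        , 480.57163584, 238.35031521],
       [  0.        ,   0.        ,   1.        ]]), 'extrinsics': array([[ 0.33575825,  0.94194528, -0.00234285, -0.19587723],
       [-0.68951898,  0.2474734 ,  0.6806765 ,  0.36190586],
       [ 0.64173981, -0.22692731,  0.73258038, -1.58280981],
       [ 0.        ,  0.        ,  0.        ,  1.        ]])}
side {'camera_matrix': array([[455.27089833,   0.        , 327.99016325],
       [  0.        , 455.27089833, 244.15214989],
       [  0.        ,   0.        ,   1.        ]]), 'extrinsics': array([[-9.34041536e-01, -3.57163776e-01,  6.68180195e-04,
         5.56561589e-01],
       [ 2.48067568e-01, -6.47388950e-01,  7.20659441e-01,
        -1.78372023e-01],
       [-2.56960874e-01,  6.73291604e-01,  6.93288918e-01,
        -8.56895220e-01],
       [ 0.00000000e+00,  0.00000000e+00,  0.00000000e+00,
         1.00000000e+00]])}
wrist {'camera_matrix': array([[360.89417784,   0.        , 318.89140726],
       [  0.        , 360.89417784, 241.3063482
[... 353 characters left out ...]
0000e+00,  0.00000000e+00,
         1.00000000e+00]])}
{'time': 0.15, 'q': array([-7.08749799e+01,  5.00189318e+00,  1.00437685e+01,  9.50997603e+01,
        2.03884793e-03,  8.99991048e+01]), 'qd': array([-0.07880945,  0.02146932,  0.1408736 ,  0.04493897, -0.05145399,
        0.03514343]), 'joint_efforts': array([ 2.27051656e-03, -5.20761037e+01,  4.65046084e+01,  1.37894653e-02,
        1.41021687e-04, -1.83766014e-05]), 'ee_pos': array([ 0.18014551, -0.51946445,  0.23075484]), 'tcp_rot': array([177.98184515,  89.94207911, 107.10775946]), 'wrist_force': array([ 0.61642491, -0.09975884,  0.57595642]), 'torque': array([-0.04724339, -0.03892497, -0.05604238]), 'opening': 0.08526988710186474}
```

View pics/a_scene.png

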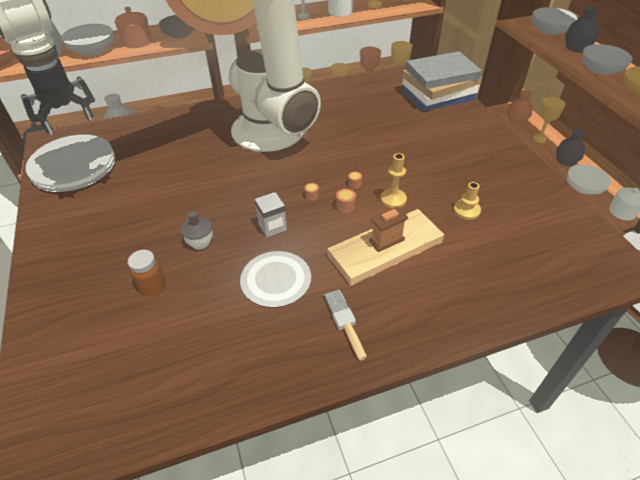

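View pics/a_side.png

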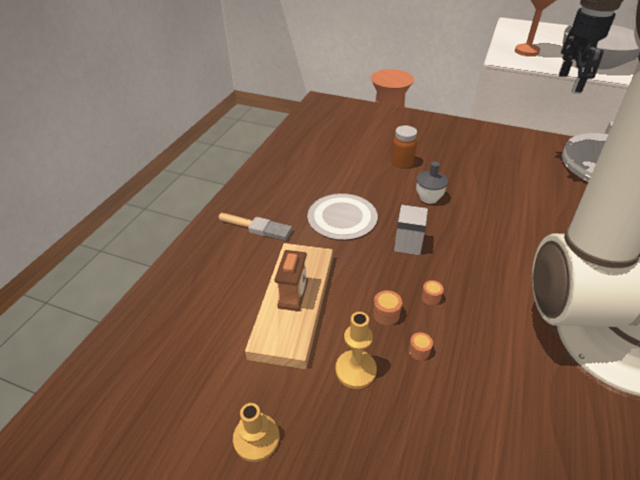

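View pics/a_wrist.png

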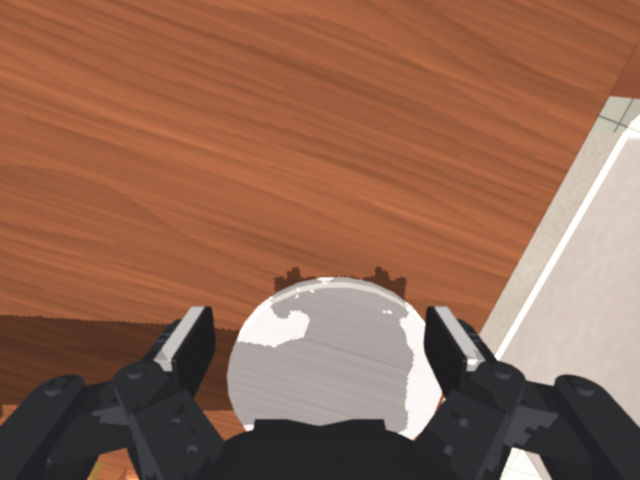

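```bash
cat > h.py <<'E'
import numpy as np, cv2
from workcell import sensors, vision
from scipy.spatial.transform import Rotation as Ro
def obs(): return sensors.get_obs()
def tool(o):
    T=np.eye(4); T[:3,:3]=Ro.from_euler('xyz',o['tcp_rot'],degrees=True).as_matrix(); T[:3,3]=o['ee_pos']; return T
class Cam:
    def __init__(s,name,T=None):
        c=vision.calibration(name); s.K=c['camera_matrix']
        s.E=c['extrinsics'] if 'extrinsics' in c else np.linalg.inv(T@c['mount'])
        s.c=-s.E[:3,:3].T@s.E[:3,3]
    def ray(s,u,v):
        d=np.linalg.inv(s.K)@[u,v,1]; return s.E[:3,:3].T@(d*[1,-1,-1])
    def plane(s,u,v,z):
        d=s.ray(u,v); return s.c+d*(z-s.c[2])/d[2]
    def proj(s,p):
        q=(s.E[:3,:3]@np.asarray(p)+s.E[:3,3])*[1,-1,-1]; q=s.K@q; return q[:2]/q[2]
def tri(a,pa,b,pb):
    d1=a.ray(*pa);d2=b.ray(*pb);d1/=np.linalg.norm(d1);d2/=np.linalg.norm(d2)
    t=np.linalg.lstsq(np.c_[d1,-d2],b.c-a.c,rcond=None)[0]
    x=a.c+d1*t[0];y=b.c+d2*t[1];return (x+y)/2,np.linalg.norm(x-y)
E
python3 - <<'E'
import cv2
a=cv2.imread('pics/a_scene.png');cv2.imwrite('pics/b_scene.png',cv2.resize(a[140:370,110:510],None,fx=2,fy=2,interpolation=2))
a=cv2.imread('pics/a_side.png');cv2.imwrite('pics/b_side.png',cv2.resize(a[110:470,200:470],None,fx=1.66,fy=1.66,interpolation=2))
E
```

```text
(no output)
```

View pics/b_scene.png

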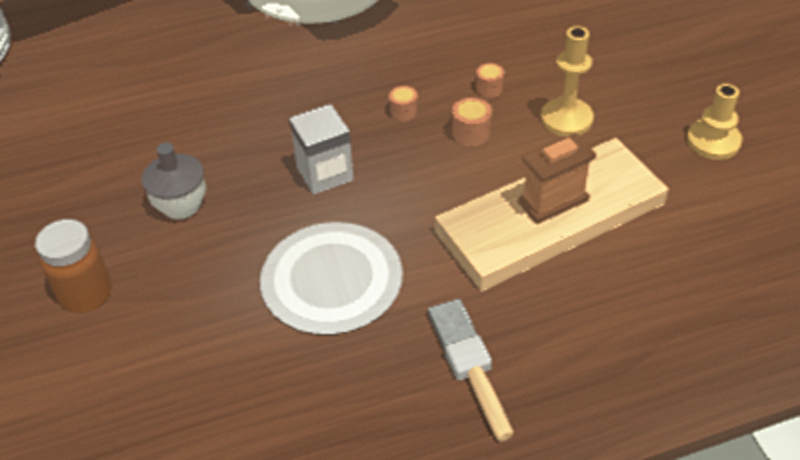

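View pics/b_side.png

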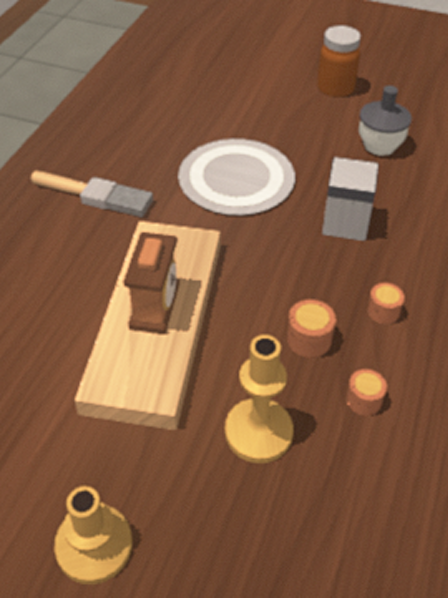

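Run:
```python
from h import *
np.set_printoptions(precision=4,suppress=True)
S=Cam('scene');D=Cam('side')
s=lambda p:(110+p[0]/2,140+p[1]/2)
d=lambda p:(200+p[0]/1.66,110+p[1]/1.66)
for n,a,b,z in [('cand',(577,33),(265,346),.15),('knob',(166,149),(390,92),.102),('tin',(321,129),(354,175),.09),('round',(472,110),(313,319),.044),
 ('sm1',(403,95),(388,295),.03),('sm2',(490,73),(368,384),.03),('short',(727,91),(83,501),.09),('tray',(331,277),(237,176),.006),('jar',(65,235),(342,38),.1),('clock',(560,152),(152,250),.126)]:
    print(n,*tri(S,s(a),D,d(b)),S.plane(*s(a),z)[:2],D.plane(*d(b),z)[:2])
for a,b in zip([(435,229),(613,142),(667,188),(483,275)],[(147,222),(80,407),(0,0),(219,232)]): print(S.plane(*s(a),.03),D.plane(*d(b),.03))
print(D.plane(*d((180,415)),.03))
print('tin corners',[S.plane(*s(a),.09)[:2] for a in [(291,120),(331,107),(352,137),(306,151)]],[D.plane(*d(a),.09)[:2] for a in [(334,160),(378,164),(375,190),(329,186)]])
o=obs();print(tool(o));
```

```text
cand [0.4513 0.2407 0.1481] 0.00012382094177782114 [0.4535 0.2395] [0.4509 0.2421]
knob [ 0.4323 -0.2937  0.0982] 0.0002411882364479707 [ 0.4366 -0.2935] [ 0.4317 -0.288 ]
tin [ 0.442  -0.1059  0.0836] 0.006636831045990588 [ 0.453  -0.1057] [ 0.4393 -0.1022]
round [0.432  0.1058 0.04  ] 0.0006439877723717473 [0.4364 0.1043] [0.4313 0.1088]
sm1 [0.3594 0.0307 0.03  ] 0.0020882626295872335 [0.3606 0.0311] [0.3587 0.0296]
sm2 [0.3544 0.1628 0.0285] 0.0024288897734256005 [0.3574 0.1626] [0.3535 0.1628]
short [0.5593 0.4125 0.0873] 0.0007873928748762489 [0.5616 0.41  ] [0.5586 0.4138]
tray [ 0.6133 -0.1449  0.001 ] 0.0013324475033518709 [ 0.6179 -0.1452] [ 0.6111 -0.1401]
jar [ 0.5337 -0.4206  0.0975] 0.002749497248333103 [ 0.5344 -0.4209] [ 0.5334 -0.4141]
clock [0.6157 0.1419 0.1195] 0.0048779368496713795 [0.6238 0.1399] [0.6114 0.1453]
[ 0.608  -0.0097  0.03  ] [0.6818 0.0177 0.03  ]
[0.5439 0.263  0.03  ] [0.6308 0.2996 0.03  ]
[0.6423 0.2892 0.03  ] [ 1.1966 -0.4385  0.03  ]
[0.6937 0.0192 0.03  ] [0.5863 0.0013 0.03  ]
[0.5286 0.2708 0.03  ]
tin corners [array([ 0.4241, -0.1371]), array([ 0.4174, -0.083 ]), array([ 0.48  , -0.0732]), array([ 0.4849, -0.1331])] [array([ 0.471 , -0.1228]), array([ 0.415 , -0.1354]), array([ 0.4077, -0.0829]), array([ 0.464 , -0.0696])]
[[-0.0003  0.9448  0.3276  0.1801]
 [ 0.001   0.3276 -0.9448 -0.5195]
 [-1.      0.     -0.001   0.2308]
 [ 0.      0.      0.      1.    ]]
```

Request:
carry_out:
  increments:
    - [9.5,0,0,-60,0,0,100]
    - [9.5,0,0,-60,0,0,100]
    - [0,0,0,0,30,-52,100]
    - [0,0,0,0,30,-52,100]
    - [0,0,0,0,30,-52,100]
    - [0,0,0,0,30,-52,100]
    - [0,0,0,0,30,-52,100]
    - [0,0,0,0,30,-52,100]
    - [0,0,0,0,30,-52,100]
    - [0,0,0,0,30,-52,100]
    - [0,0,0,0,30,-52,100]
    - [0,0,0,0,30,-52,100]

```text
time: 1.65
ee_pos: [0.4797, 0.003, 0.3513]
tcp_rot: [62.6, 90.0, -27.1]
wrist_force: [0.4, -1.1, 0.2]
opening: 0.0857
```

Request:
carry_out:
  increments:
    - [0,0,0,0,0,0,100]
    - [0,0,0,0,0,0,100]
    - [0,0,0,0,0,0,100]

```text
time: 2.02
ee_pos: [0.4786, -0.0001, 0.3516]
tcp_rot: [69.1, 90.0, -20.9]
wrist_force: [-0.4, -0.4, -0.2]
opening: 0.0853
```

Run:
```python
from h import *
o=obs();im=vision.camera('wrist');np.save('pics/w1.npy',tool(o))
cv2.imwrite('pics/w1.png',im[:,:,::-1]);print(o['ee_pos'],o['tcp_rot'],o['q'],o['time'],o['qd'])
```

```text
[ 4.78613904e-01 -6.05373850e-05  3.51638526e-01] [ 69.09632038  89.97142111 -20.90565598] [-1.17488477e-03 -1.76500656e-01  1.85607780e+01  1.08710581e+02
 -1.01972649e-02  1.80000799e+02] 2.025 [-0.40757885 -0.24116428  0.00341756 -0.11807291  0.11319035  0.12917453]
```

View pics/w1.png

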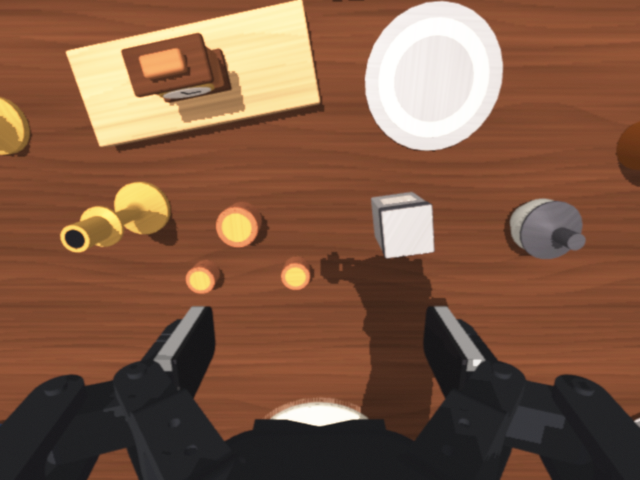

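```bash
cat > m.py <<'E'
from h import *
np.set_printoptions(precision=4,suppress=True)
def circ(P):
    A=np.c_[P,np.ones(len(P))]; s=np.linalg.lstsq(A,(P**2).sum(1),rcond=None)[0]
    c=s[:2]/2; return c,np.sqrt(s[2]+c@c)
def big(mask,roi=None):
    m=mask.astype(np.uint8)
    if roi: k=np.zeros_like(m);x0,y0,x1,y1=roi;k[y0:y1,x0:x1]=1;m&=k
    cs,_=cv2.findContours(m,cv2.RETR_EXTERNAL,cv2.CHAIN_APPROX_NONE)
    return max(cs,key=cv2.contourArea)
def world(C,c,z): return np.array([C.plane(p[0],p[1],z)[:2] for p in c.reshape(-1,2)])
def rect(P):
    (c,s,a)=cv2.minAreaRect((P*1000).astype(np.float32)); return np.array(c)/1000,s,a
E
python3 - <<'E'
from m import *
im=cv2.imread('pics/w1.png');C=Cam('wrist',np.load('pics/w1.npy'))
hsv=cv2.cvtColor(im,cv2.COLOR_BGR2HSV);
for n,(u,v) in dict(wood=(250,50),traymid=(432,80),trayw=(390,60),traybev=(370,75),tin=(405,230),tinside=(383,225),round=(238,228),roundside=(220,230),knob=(575,240),lid=(540,225),cup=(62,238),bg=(330,180)).items(): print(n,hsv[v,u])
E
python3 - <<'E'
import cv2
a=cv2.imread('pics/w1.png')
cv2.imwrite('pics/w1z.png',cv2.resize(a[170:300,40:310],None,fx=2.9,fy=2.9,interpolation=0))
cv2.imwrite('pics/w1y.png',cv2.resize(a[170:280,350:610],None,fx=3,fy=3,interpolation=0))
E
```

```text
wood [ 24  76 254]
traymid [ 10  10 241]
trayw [ 30   1 255]
traybev [  9   7 245]
tin [ 10  10 237]
tinside [  9  17 208]
round [ 25 134 252]
roundside [ 11 147 240]
knob [155  13 114]
lid [154  15 132]
cup [ 23 140 250]
bg [ 10 159 125]
```

View pics/w1z.png

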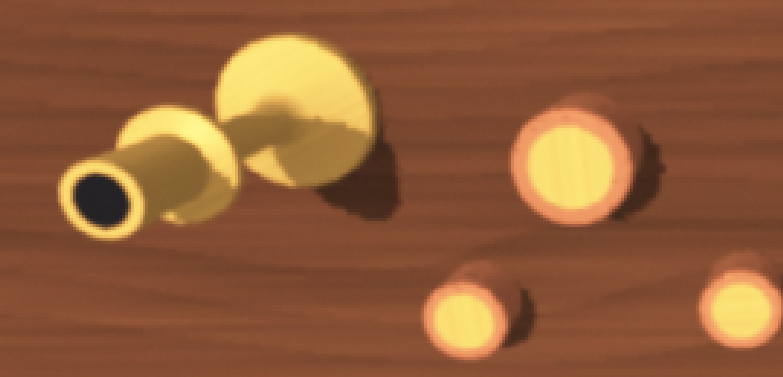

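View pics/w1y.png

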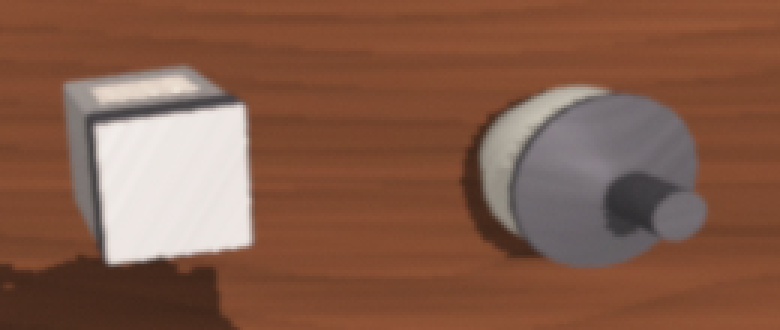

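Run:
```python
from m import *
im=cv2.imread('pics/w1.png');C=Cam('wrist',np.load('pics/w1.npy'))
h,s,v=[x.astype(int) for x in cv2.split(cv2.cvtColor(im,cv2.COLOR_BGR2HSV))]
c=big((h>18)&(h<34)&(v>200)&(s>40),(60,0,330,150)); print('riser',rect(world(C,c,.03)))
P=world(C,c,.03); 
c=big((s<40)&(v>150),(350,0,520,160)); print('tray',circ(world(C,c,.003)))
c=big((s<40)&(v>=226),(365,195,440,265)); print('tin',rect(world(C,c,.09)))
c=big((h>20)&(h<32)&(s>100)&(v>235),(210,195,270,255)); print('round inner',circ(world(C,c,.044)))
c=big((v<60),(55,220,95,255)); print('cup hole',circ(world(C,c,.15)))
c=big((s<40)&(v>70),(500,190,590,265)); 
W=C.plane(350+680/3,170+216/3,.102);print('knob',W, C.proj([W[0],W[1],.0]))
# lid rim circle using left/lower boundary
lid=[(513,210),(517,180),(540,135),(570,108),(610,94),(650,104),(684,130),(696,165),(540,245),(575,266),(620,264)]
print('lid',circ(np.array([C.plane(350+a/3,170+b/3,.056)[:2] for a,b in lid])))
ft=[(217,85),(245,48),(290,35),(335,52),(370,95),(300,187),(345,170),(245,160)]
print('foot',circ(np.array([C.plane(40+a/2.9,170+b/2.9,.006)[:2] for a,b in ft])))
```

```text
riser (array([0.613 , 0.1452]), (107.71090698242188, 277.6603698730469), 10.8006010055542)
tray (array([ 0.6129, -0.144 ]), np.float64(0.08456542012926548))
tin (array([ 0.4403, -0.1048]), (55.332763671875, 55.22894287109375), 8.125221252441406)
round inner (array([0.4326, 0.1055]), np.float64(0.017904106299363377))
cup hole (array([0.4499, 0.2425]), np.float64(0.008066403581158794))
knob [ 0.4314 -0.2952  0.102 ] [527.3308 220.1391]
lid (array([ 0.4312, -0.2948]), np.float64(0.03735030224473268))
foot (array([0.4491, 0.2428]), np.float64(0.03651542172765891))
```

Request:
carry_out:
  increments:
    - [-10,0,0,12,0,0,100]
    - [-10,0,0,12,0,0,100]
    - [-10,0,0,12,0,0,100]
    - [-10,0,0,12,0,0,100]
    - [-10,0,0,12,0,0,100]
    - [-10,0,0,12,0,0,100]
    - [-10,0,0,12,0,0,100]
    - [-10,0,0,12,0,0,100]
    - [-10,0,0,12,0,0,100]
    - [0,0,0,0,0,0,100]
    - [0,0,0,0,0,0,100]

```text
time: 3.45
ee_pos: [0.479, 0.0004, 0.244]
tcp_rot: [-1.2, 89.9, -1.4]
wrist_force: [-0.8, -0.5, -0.1]
opening: 0.0855
```

Run:
```python
from m import *
o=obs();print(tool(o),o['q'],o['time'])
```

```text
[[ 0.0009  0.003   1.      0.479 ]
 [-0.      1.     -0.003   0.0004]
 [-1.     -0.      0.0009  0.244 ]
 [ 0.      0.      0.      1.    ]] [ 0.0543 -4.4736  2.0145 96.4364 -0.0013 90.2253] 3.45
```

Request:
carry_out:
  increments:
    - [0,0,0,8,48.5,-5.9,100]
    - [0,0,0,8,48.5,-5.9,100]
    - [0,0,0,8,48.5,-5.9,100]
    - [0,0,0,8,48.5,-5.9,100]
    - [0,0,0,8,48.5,-5.9,100]
    - [0,0,0,0,0,0,100]
    - [0,0,0,0,0,0,100]

```text
time: 4.32
ee_pos: [0.4492, 0.2433, 0.2038]
tcp_rot: [1.2, 90.0, 1.2]
wrist_force: [-0.3, -0.1, -0.2]
opening: 0.0855
```

```bash
cat > look.py <<'E'
import sys
from m import *
n=sys.argv[1]
o=obs();im=vision.camera('wrist');np.save(f'pics/{n}.npy',tool(o))
cv2.imwrite(f'pics/{n}.png',im[:,:,::-1]);print(o['ee_pos'],tool(o)[:3,1],o['time'],o['wrist_force'],o['opening'])
E
python3 look.py w2
```

```text
[0.4492 0.2433 0.2038] [-0.0007  1.      0.    ] 4.325 [-0.3102 -0.1426 -0.1816] 0.08552350403360123
```

View pics/w2.png

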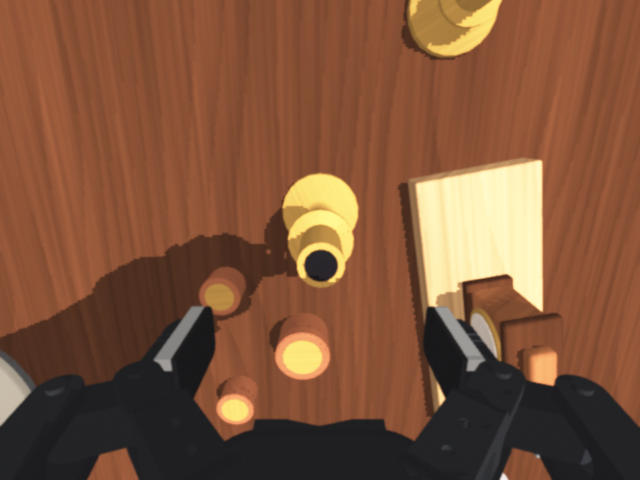

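Run:
```python
from m import *
im=cv2.imread('pics/w2.png');C=Cam('wrist',np.load('pics/w2.npy'))
v=im.max(2)
c=big((v<60),(295,245,345,290)); print('cup hole',circ(world(C,c,.15)))
```

```text
cup hole (array([0.4503, 0.2424]), np.float64(0.008870929535532982))
```

Request:
carry_out:
  increments:
    - [0,0,0,30,0,0,100]
    - [0,0,0,30,0,0,100]
    - [0,0,0,20,0,0,100]
    - [0,0,0,11,0,0,100]
    - [0,0,0,0,0,0,60]
    - [0,0,0,0,0,0,20]
    - [0,0,0,0,0,0,15]
    - [0,0,0,0,0,0,15]
    - [0,0,0,0,0,0,15]
    - [0,0,0,0,0,0,15]
    - [0,0,0,0,0,0,15]
  squeeze: 50

```text
time: 5.75
ee_pos: [0.4496, 0.2437, 0.1132]
tcp_rot: [20.8, 89.9, 20.9]
wrist_force: [2.3, -1.0, 6.1]
opening: 0.0268
```

Request:
carry_out:
  increments:
    - [0,0,0,-15,0,0,15]
    - [0,0,0,-25,0,0,15]
    - [0,0,0,-25,0,0,15]
    - [0,0,0,0,-1.8,24.5,15]
    - [0,0,0,0,-1.8,37,15]
    - [0,0,0,0,-1.8,37,15]
    - [0,0,0,0,-1.8,30,15]
    - [0,0,0,0,-1.6,18,15]
    - [0,0,0,0,0,0,15]
    - [0,0,0,0,0,0,15]
    - [0,0,0,0,0,0,15]

```text
time: 7.12
ee_pos: [0.5948, 0.2352, 0.1776]
tcp_rot: [165.3, 90.0, 165.5]
wrist_force: [0.0, 0.3, -5.5]
opening: 0.0269
```

```bash
python3 look.py w3
python3 - <<'E'
from h import *
im=vision.camera('side');cv2.imwrite('pics/s3.png',im[:,:,::-1])
E
```

```text
[0.5948 0.2352 0.1776] [-0.0027  1.      0.    ] 7.125 [ 0.0064  0.3379 -5.4505] 0.026865499002918795
```

View pics/w3.png

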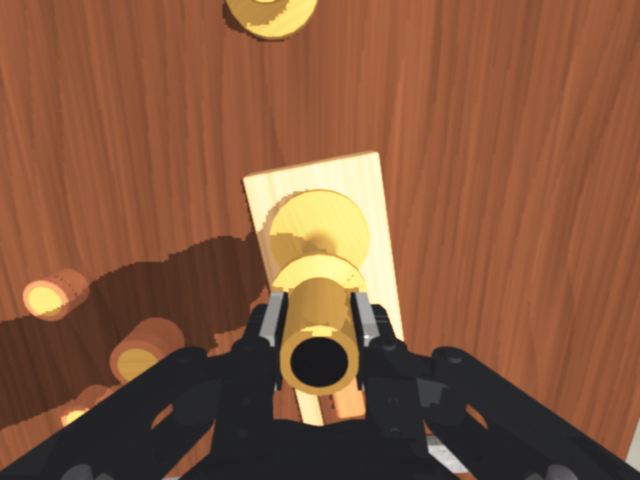

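View pics/s3.png

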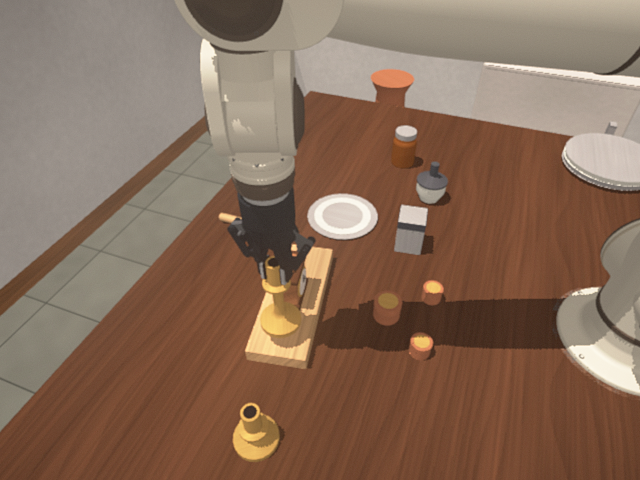

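Run:
```python
from m import *
im=cv2.imread('pics/w3.png');C=Cam('wrist',np.load('pics/w3.npy'))
print('cup',circ(world(C,big((im.max(2)<45),(288,335,350,392)),.2144)))
z=.0704
print('foot',circ(np.array([C.plane(*p,z)[:2] for p in [(270,238),(275,215),(295,195),(320,190),(345,197),(363,215),(369,240)]])))
for p in [(244,179),(378,154)]: print(C.plane(*p,.03))
c=np.array([.613,.1452]);a=np.radians(10.8);X=np.array([np.cos(a),np.sin(a)]);Y=np.array([-np.sin(a),np.cos(a)])
print(c-.055*X+.14*Y,c+.055*X+.14*Y,c+.09*Y)
```

```text
cup (array([0.5951, 0.2342]), np.float64(0.00941907672835326))
foot (array([0.5951, 0.234 ]), np.float64(0.03586947884615814))
[0.5349 0.2715 0.03  ]
[0.641  0.2914 0.03  ]
[0.5327 0.2724] [0.6408 0.293 ] [0.5961 0.2336]
```

Request:
carry_out:
  increments:
    - [0,0,0,14,-0.8,1.4,15]
    - [0,0,0,12,0,0,15]
    - [0,0,0,5,0,0,15]
    - [0,0,0,2,0,0,15]
    - [0,0,0,1,0,0,15]
    - [0,0,0,0,0,0,15]
    - [0,0,0,0,0,0,15]

```text
time: 8.1
ee_pos: [0.5971, 0.2342, 0.1436]
tcp_rot: [23.0, 90.0, 23.1]
wrist_force: [-0.2, 0.6, -5.3]
opening: 0.0271
```

Request:
carry_out:
  increments:
    - [0,0,0,0.7,0,0,15]
    - [0,0,0,0,0,0,15]
    - [0,0,0,0,0,0,15]

```text
time: 8.48
ee_pos: [0.5972, 0.2342, 0.1433]
tcp_rot: [20.9, 89.9, 21.0]
wrist_force: [-0.2, -1.0, 1.6]
opening: 0.027
```

Contact is felt, so I release and rise.

Request:
carry_out:
  increments:
    - [0,0,0,0,0,0,40]
    - [0,0,0,0,0,0,70]
    - [0,0,0,0,0,0,80]
    - [0,0,0,0,0,0,80]
    - [0,0,0,-20,0,0,80]
    - [0,0,0,-40,0,0,80]
    - [0,0,0,-40,0,0,100]
    - [0,0,0,0,0,0,100]
    - [0,0,0,0,0,0,100]

```text
time: 9.6
ee_pos: [0.597, 0.2342, 0.2419]
tcp_rot: [-160.2, 90.0, -160.1]
wrist_force: [0.9, 0.2, 0.4]
opening: 0.0855
```

```bash
python3 look.py w4
```

```text
[0.597  0.2342 0.2419] [-0.0022  1.     -0.0002] 9.6 [0.872  0.2406 0.3651] 0.08545731251878702
```

View pics/w4.png

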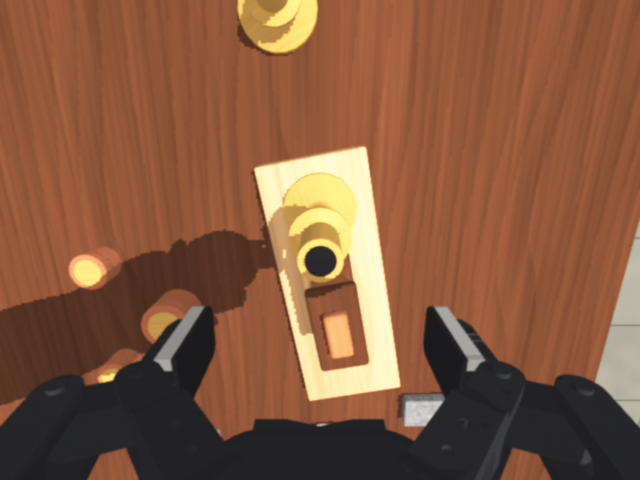

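Run:
```python
from m import *
im=cv2.imread('pics/w4.png');C=Cam('wrist',np.load('pics/w4.npy'))
cup=circ(world(C,big((im.max(2)<45),(295,240,350,285)),.18));print('cup',cup)
q=np.array([C.plane(*p,.03)[:2] for p in [(256,168),(365,149),(398,386),(311,399)]]);print(q,q.mean(0))
Y=(q[0]+q[1]-q[2]-q[3])/2;print(np.linalg.norm(Y),np.degrees(np.arctan2(-Y[0],Y[1])));Y/=np.linalg.norm(Y);X=np.array([Y[1],-Y[0]])
d=cup[0]-q.mean(0);print(d@X,d@Y, q.mean(0)-.09*Y)
```

```text
cup (array([0.5961, 0.2265]), np.float64(0.0026596570412500777))
[[0.5359 0.2725]
 [0.6406 0.2906]
 [0.6906 0.02  ]
 [0.5881 0.001 ]] [0.6138 0.146 ]
0.27582150583853177 10.681961746563948
-0.0025086980402032446 0.0824163155274884 [0.6305 0.0576]
```

Run:
```python
from m import *
C=Cam('wrist',np.load('pics/w4.npy'));im=cv2.imread('pics/w4.png')
c=big((im.max(2)<70),(300,243,342,276));print(cv2.boundingRect(c))
p=circ(world(C,c,.18));print(p); d=p[0]-[.6138,.146];a=np.radians(10.7)
print(d@[np.cos(a),np.sin(a)],d@[-np.sin(a),np.cos(a)])
```

```text
(306, 247, 30, 29)
(array([0.5978, 0.233 ]), np.float64(0.008879095681659566))
0.0004280163010050787 0.08847105129801926
```

Request:
carry_out:
  increments:
    - [0,0,0,0,-33,-10,100]
    - [0,0,0,0,-53,-16,100]
    - [0,0,0,5,-55,-18,100]
    - [0,0,0,8,-55,-18,100]
    - [0,0,0,8,-55,-18,100]
    - [0,0,0,8,-55,-18,100]
    - [0,0,0,8,-55,-18,100]
    - [0,0,0,8,-55,-18,100]
    - [0,0,0,8,-55,-18,100]
    - [0,0,0,8,-58,-14,100]
    - [0,0,0,0,0,0,100]
    - [0,0,0,0,0,0,100]

```text
time: 11.15
ee_pos: [0.4316, -0.2948, 0.1806]
tcp_rot: [136.3, 89.9, 136.4]
wrist_force: [0.8, 0.5, 0.2]
opening: 0.0855
```

```bash
python3 look.py w5
```

```text
[ 0.4316 -0.2948  0.1806] [-0.0014  1.      0.0013] 11.15 [0.8217 0.5127 0.1809] 0.08549097569875225
```

View pics/w5.png

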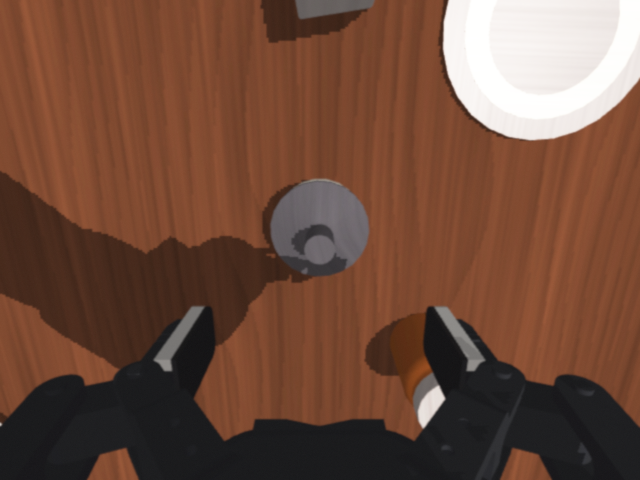

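Run:
```python
from m import *
C=Cam('wrist',np.load('pics/w5.npy'));print(C.plane(319.3,248,.102), circ(np.array([C.plane(*p,.056)[:2] for p in [(271,228),(369,230),(320,181),(287,192),(355,193),(320,276)]])))
```

```text
[ 0.4319 -0.2931  0.102 ] (array([ 0.4325, -0.2939]), np.float64(0.0379678853723846))
```

Request:
carry_out:
  increments:
    - [0,0,0,30,0,0,100]
    - [0,0,0,30,0,0,80]
    - [0,0,0,30,0,0,60]
    - [0,0,0,12,0,0,60]
    - [0,0,0,3,0,0,60]
    - [0,0,0,0,0,0,60]
    - [0,0,0,0,0,0,60]

```text
time: 12.08
ee_pos: [0.4326, -0.2954, 0.0777]
tcp_rot: [-34.6, 89.9, -34.4]
wrist_force: [0.3, 0.6, 0.3]
opening: 0.0509
```

Request:
carry_out:
  increments:
    - [0,0,0,2,1.5,0,40]
    - [0,0,0,0,0,0,20]
    - [0,0,0,0,0,0,5]
    - [0,0,0,0,0,0,5]
    - [0,0,0,0,0,0,5]
    - [0,0,0,0,0,0,5]
  squeeze: 50

```text
time: 12.82
ee_pos: [0.4321, -0.2937, 0.0748]
tcp_rot: [-55.5, 90.0, -55.4]
wrist_force: [-1.8, 1.4, 4.6]
opening: 0.0182
```

Request:
carry_out:
  increments:
    - [0,0,0,-15,0,0,5]
    - [0,0,0,-30,0,0,5]
    - [0,0,0,-35,10,6,5]
    - [0,0,0,0,30,18,5]
    - [0,0,0,0,48,28,5]
    - [0,0,0,0,52,29,5]
    - [0,0,0,0,52,29,5]
    - [0,0,0,0,52,29,5]
    - [0,0,0,0,47,26,5]
    - [0,0,0,0,35,20,5]
    - [0,0,0,0,15,9,5]
    - [0,0,0,0,0,0,5]

```text
time: 14.32
ee_pos: [0.6255, 0.0484, 0.1544]
tcp_rot: [-166.2, 90.0, -166.0]
wrist_force: [0.0, -0.5, -2.4]
opening: 0.0185
```

Request:
carry_out:
  increments:
    - [0,0,0,0,4,2,5]
    - [0,0,0,0,0,0,5]
    - [0,0,0,0,0,0,5]

```text
time: 14.7
ee_pos: [0.6272, 0.051, 0.1548]
tcp_rot: [-19.3, 90.0, -19.2]
wrist_force: [-1.6, -0.3, -2.0]
opening: 0.0185
```

```bash
python3 look.py w6
```

```text
[0.6272 0.051  0.1548] [-0.0013  1.     -0.0001] 14.7 [-1.5981 -0.3151 -1.9749] 0.018453309972707145
```

View pics/w6.png

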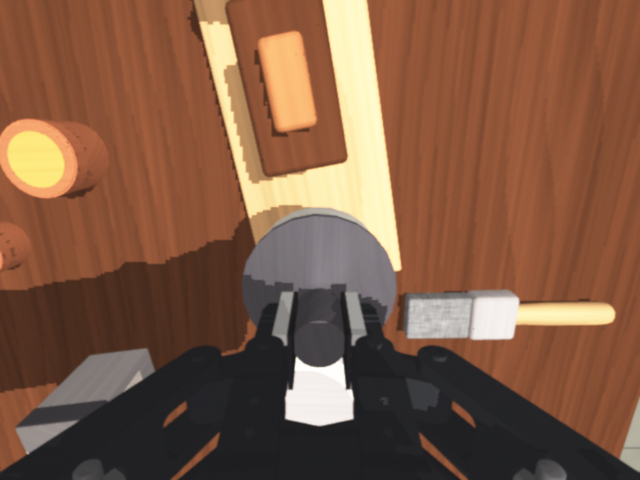

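Run:
```python
from m import *
C=Cam('wrist',np.load('pics/w6.npy'));print(circ(np.array([C.plane(*p,.136)[:2] for p in [(243,285),(396,285),(252,250),(387,250),(270,228),(368,227)]])),C.plane(320,340,.182),C.plane(400,268,.03),C.plane(366,0,.03),C.plane(197,0,.03),C.plane(255,242,.03))
print('clock top near edge',[C.plane(*p,.126)[:2] for p in [(266,176),(346,160)]])
```

```text
(array([0.6277, 0.053 ]), np.float64(0.03715575257656487)) [0.6278 0.0526 0.182 ] [0.6918 0.0205 0.03  ] [0.6572 0.2049 0.03  ] [0.5488 0.2047 0.03  ] [0.5777 0.0419 0.03  ]
clock top near edge [array([0.6024, 0.105 ]), array([0.6398, 0.1124])]
```

Request:
carry_out:
  increments:
    - [0,0,0,10,5,2.6,5]
    - [0,0,0,18,0,0,5]
    - [0,0,0,13,0,0,5]
    - [0,0,0,6,0,0,5]
    - [0,0,0,2,0,0,5]
    - [0,0,0,0,0,0,5]
    - [0,0,0,0,0,0,5]

```text
time: 15.62
ee_pos: [0.6302, 0.0568, 0.1061]
tcp_rot: [4.6, 90.0, 4.7]
wrist_force: [-0.3, -0.2, -2.2]
opening: 0.0185
```

Request:
carry_out:
  increments:
    - [0,0,0,0.7,0,0,5]
    - [0,0,0,0,0,0,5]
    - [0,0,0,0,0,0,5]

```text
time: 16.0
ee_pos: [0.63, 0.0568, 0.1049]
tcp_rot: [-18.4, 90.0, -18.2]
wrist_force: [0.2, 0.8, -2.6]
opening: 0.0185
```

Request:
carry_out:
  increments:
    - [0,0,0,0.6,0,0,5]
    - [0,0,0,0,0,0,5]
    - [0,0,0,0,0,0,5]

```text
time: 16.38
ee_pos: [0.63, 0.0568, 0.1048]
tcp_rot: [6.7, 90.0, 6.8]
wrist_force: [-2.0, -0.6, 4.1]
opening: 0.0183
```

Request:
carry_out:
  increments:
    - [0,0,0,0,0,0,30]
    - [0,0,0,0,0,0,50]
    - [0,0,0,0,0,0,55]
    - [0,0,0,-15,0,0,55]
    - [0,0,0,-40,0,0,55]
    - [0,0,0,-50,0,0,100]
    - [0,0,0,-30,0,0,100]
    - [0,0,0,0,0,0,100]
    - [0,0,0,0,0,0,100]

```text
time: 17.5
ee_pos: [0.6299, 0.0567, 0.239]
tcp_rot: [-171.4, 90.0, -171.3]
wrist_force: [0.4, 0.4, -0.1]
opening: 0.0853
```

```bash
python3 look.py w7
```

```text
[0.6299 0.0567 0.239 ] [-0.0022  1.     -0.    ] 17.5 [ 0.4357  0.4485 -0.115 ] 0.08531197702882652
```

View pics/w7.png

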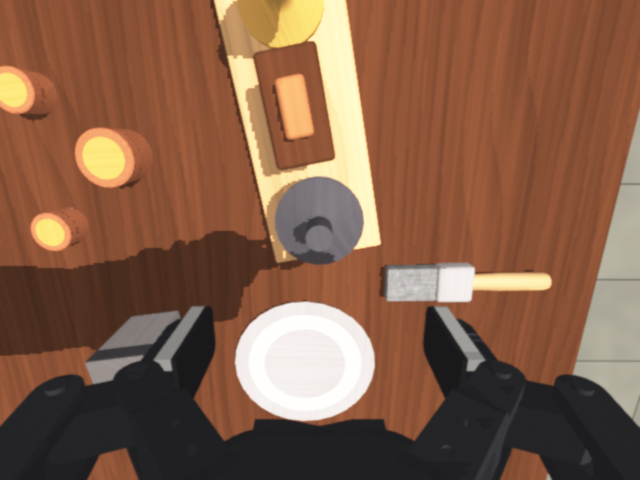

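Run:
```python
from m import *
C=Cam('wrist',np.load('pics/w7.npy'));im=cv2.imread('pics/w7.png')
A=C.plane(277,262,.03);B=C.plane(380,243,.03);print(A,B,(A+B)/2)
a=np.radians(10.75);Y=np.array([-np.sin(a),np.cos(a)])
print('target',((A+B)/2)[:2]+.05*Y)
print('bowl',circ(np.array([C.plane(*p,.086)[:2] for p in [(275,220),(363,218),(319,177),(288,189),(350,188),(320,264)]])),C.plane(319,238,.132))
h,s,v=[x.astype(int) for x in cv2.split(cv2.cvtColor(im,cv2.COLOR_BGR2HSV))]
c=big((s<40)&(v>150),(220,290,390,430)); print('tray',circ(world(C,c,.003)))
```

```text
[ 0.5865 -0.0009  0.03  ] [0.6924 0.0202 0.03  ] [0.6395 0.0096 0.03  ]
target [0.6301 0.0588]
bowl (array([0.6302, 0.0566]), np.float64(0.03764458850220123)) [0.6301 0.0564 0.132 ]
tray (array([ 0.6125, -0.1452]), np.float64(0.0847178445176574))
```

Request:
carry_out:
  increments:
    - [0,0,0,0,-20,-24,100]
    - [0,0,0,0,-35.5,-41.5,100]
    - [0,0,0,10,-35.5,-41.5,100]
    - [0,0,0,20,-35.5,-41.5,100]
    - [0,0,0,20,-25,-30,100]
    - [0,0,0,10,-10,-11,100]
    - [-8.0,0,0,0,0,0,100]
    - [0,0,0,0,0,0,100]
    - [0,0,0,0,0,0,100]

```text
time: 18.68
ee_pos: [0.4407, -0.105, 0.1789]
tcp_rot: [158.7, 90.0, 166.7]
wrist_force: [-0.7, -0.5, 0.8]
opening: 0.0852
```

```bash
python3 look.py w8
```

```text
[ 0.4407 -0.105   0.1789] [-0.1388  0.9903  0.0003] 18.675 [-0.708  -0.4975  0.7821] 0.08522888673427227
```

View pics/w8.png

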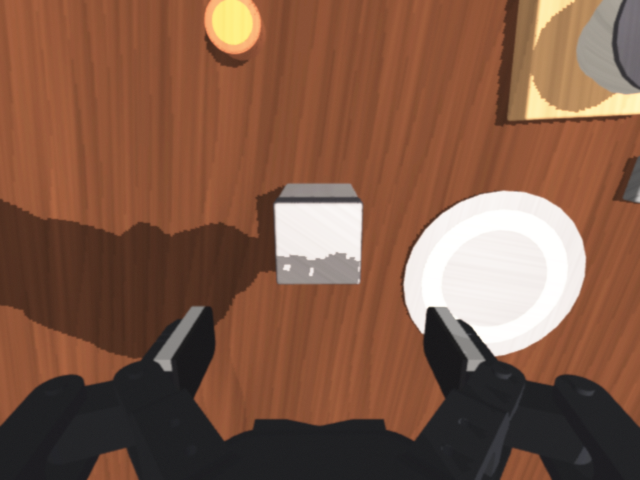

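Run:
```python
from m import *
T=np.load('pics/w8.npy');C=Cam('wrist',T)
q=np.array([C.plane(*p,.09) for p in [(275,202),(362,202),(361,284),(277.5,284.5)]]);m=q.mean(0);print(q,m,(T[:3,:3].T@(m-T[:3,3]))*1000, np.degrees(np.arctan2(*(q[1]-q[0])[[1,0]])))
```

```text
[[ 0.4082 -0.0796  0.09  ]
 [ 0.4642 -0.0717  0.09  ]
 [ 0.4737 -0.1289  0.09  ]
 [ 0.416  -0.1375  0.09  ]] [ 0.4405 -0.1044  0.09  ] [88.8705  0.5683 -0.0286] 8.040843865912555
```

Request:
carry_out:
  increments:
    - [0,0,0,35,0.5,0,100]
    - [0,0,0,35,0,0,100]
    - [0,0,0,35,0,0,100]
    - [0,0,0,20,0,0,100]
    - [0,0,0,6,0,0,100]
    - [0,0,0,0,0,0,80]
    - [0,0,0,0,0,0,50]
    - [0,0,0,0,0,0,50]
    - [0,0,0,0,0,0,50]
    - [0,0,0,0,0,0,50]
  squeeze: 50

```text
time: 19.98
ee_pos: [0.4414, -0.1048, 0.0494]
tcp_rot: [-20.3, 89.9, -12.2]
wrist_force: [-0.4, 1.1, 6.2]
opening: 0.0573
```

Request:
carry_out:
  increments:
    - [0,0,0,-15,0,0,50]
    - [0,0,0,-25,0,0,50]
    - [0,0,0,-10,-7,18,50]
    - [0,0,0,0,-14,36,50]
    - [0,0,0,0,-14,36,50]
    - [0,0,0,0,-14,36,50]
    - [0,0,0,0,-9.6,25,50]
    - [0,0,0,0,-5,13,50]
    - [0,0,0,0,0,0,50]
    - [0,0,0,0,0,0,50]
    - [0,0,0,0,0,0,50]

```text
time: 21.35
ee_pos: [0.6116, -0.1443, 0.0987]
tcp_rot: [-22.3, 90.0, -14.1]
wrist_force: [0.0, 0.2, -2.5]
opening: 0.0577
```

```bash
python3 look.py w9
```

```text
[ 0.6116 -0.1443  0.0987] [-0.1413  0.99   -0.    ] 21.35 [ 0.0445  0.1798 -2.4993] 0.05766788285704746
```

View pics/w9.png

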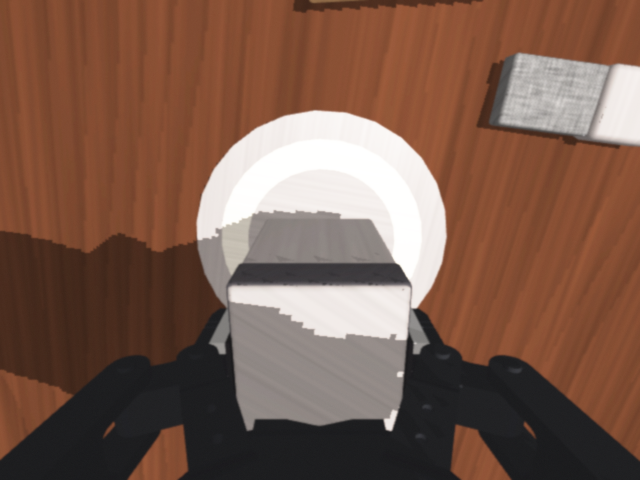

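Run:
```python
from m import *
T=np.load('pics/w9.npy');C=Cam('wrist',T)
P=[(198,225),(212,180),(240,143),(280,118),(322,110),(365,120),(405,145),(432,180),(446,230),(430,290)]
t,r=circ(np.array([C.plane(*p,.003)[:2] for p in P]));print(t,r)
L=C.plane(229,284,.1393);R=C.plane(411,284,.1393);print(L,R,np.linalg.norm(L-R))
c=(L+R)/2-T[:3,1]*.029;print('tin',c,(T[:3,:3].T@(np.r_[t,0]-c))*1000, (T[:3,:3].T@(np.r_[.6127,-.1446,0]-c))*1000)
b=[C.plane(246,262,.1393-.02),C.plane(402,262,.1393-.02)]
```

```text
[ 0.6136 -0.1446] 0.08527411821893899
[ 0.5801 -0.1187  0.1393] [ 0.6354 -0.1107  0.1393] 0.0558719948047331
tin [ 0.6118 -0.1434  0.1393] [139.3007  -1.4419   1.5793] [139.3007  -1.3134   0.6661]
```

Request:
carry_out:
  increments:
    - [0,0,0,14,-1.3,1.3,50]
    - [0,0,0,15,0,0,50]
    - [0,0,0,9,0,0,50]
    - [0,0,0,4,0,0,50]
    - [0,0,0,0.7,0,0,50]
    - [0,0,0,0,0,0,50]
    - [0,0,0,0,0,0,50]

```text
time: 22.28
ee_pos: [0.6137, -0.1456, 0.0557]
tcp_rot: [-20.6, 90.0, -12.5]
wrist_force: [-0.5, -0.3, -1.7]
opening: 0.0575
```

Request:
carry_out:
  increments:
    - [0,0,0,0.7,0,0,50]
    - [0,0,0,0,0,0,50]
    - [0,0,0,0,0,0,50]

```text
time: 22.65
ee_pos: [0.6137, -0.1456, 0.0555]
tcp_rot: [-20.4, 90.0, -12.2]
wrist_force: [-2.5, -0.1, 5.1]
opening: 0.0578
```

Request:
carry_out:
  increments:
    - [0,0,0,0,0,0,80]
    - [0,0,0,0,0,0,100]
    - [0,0,0,0,0,0,100]
    - [0,0,0,-20,0,0,100]
    - [0,0,0,-45,0,0,100]
    - [0,0,0,-60,0,0,100]
    - [0,0,0,-60,0,0,100]
    - [0,0,0,0,0,0,100]
    - [0,0,0,0,0,0,100]

```text
time: 23.78
ee_pos: [0.6136, -0.1456, 0.2406]
tcp_rot: [-22.7, 89.9, -14.6]
wrist_force: [0.1, -0.8, 0.2]
opening: 0.0852
```

```bash
python3 look.py w10
```

```text
[ 0.6136 -0.1456  0.2406] [-0.1414  0.99   -0.0004] 23.775 [ 0.0525 -0.7964  0.1673] 0.08515032579198563
```

View pics/w10.png

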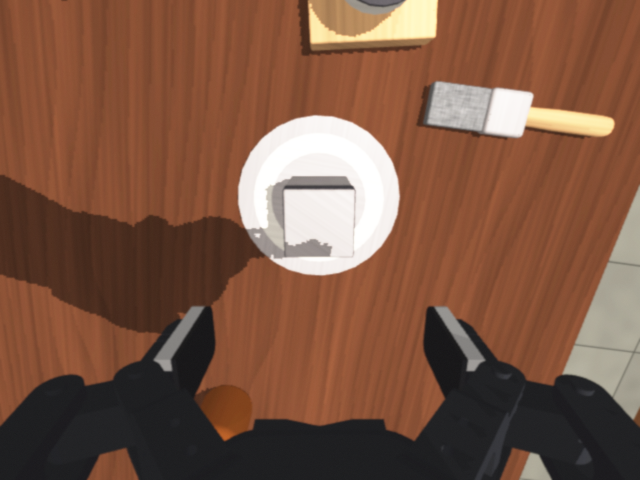

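Run:
```python
from m import *
T=np.load('pics/w10.npy');C=Cam('wrist',T)
P=[(238,195),(245,163),(265,137),(290,121),(318,115),(350,122),(376,139),(393,163),(400,195),(394,227),(373,256),(320,276)]
print('tray',circ(np.array([C.plane(*p,.003)[:2] for p in P])))
q=np.array([C.plane(*p,.096) for p in [(284,188),(354.5,188),(354,257),(284.5,257)]]);print(q,q.mean(0))
```

```text
tray (array([ 0.6138, -0.1448]), np.float64(0.08627403244234359))
[[ 0.5819 -0.12    0.096 ]
 [ 0.6375 -0.112   0.096 ]
 [ 0.6471 -0.1697  0.096 ]
 [ 0.589  -0.178   0.096 ]] [ 0.6139 -0.1449  0.096 ]
```

Request:
carry_out:
  increments:
    - [8.1,0,0,0,0,0,100]
    - [0,0,0,0,25,-18,100]
    - [0,0,0,0,45,-33,100]
    - [0,0,0,0,50,-36,100]
    - [0,0,0,20,50,-36,100]
    - [0,0,0,30,45,-33,100]
    - [0,0,0,30,25,-18,100]
    - [0,0,0,20,11,-7,100]
    - [0,0,0,0,0,0,100]
    - [0,0,0,0,0,0,100]
    - [0,0,0,0,0,0,100]

```text
time: 25.2
ee_pos: [0.4348, 0.1025, 0.1417]
tcp_rot: [9.0, 90.0, 8.9]
wrist_force: [1.1, 0.7, 0.6]
opening: 0.0854
```

```bash
python3 look.py w11
```

```text
[0.4348 0.1025 0.1417] [0.0005 1.     0.0001] 25.2 [1.1091 0.707  0.6161] 0.08539868087534302
```

View pics/w11.png

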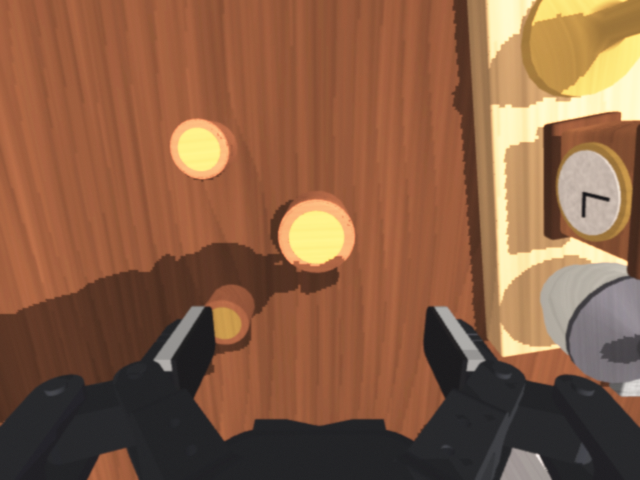

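Run:
```python
from m import *
T=np.load('pics/w11.npy');C=Cam('wrist',T)
a=circ(np.array([C.plane(*p,.044)[:2] for p in [(278,235),(354,235),(316,198),(316,271),(289,208),(343,208)]]));print(a)
im=cv2.imread('pics/w11.png');h,s,v=[x.astype(int) for x in cv2.split(cv2.cvtColor(im,cv2.COLOR_BGR2HSV))]
c=big((h>20)&(h<32)&(s>100)&(v>200),(275,195,360,275));print(circ(world(C,c,.044)))
print((T[:3,:3].T@(np.r_[a[0],.044]-T[:3,3]))*1000)
```

```text
(array([0.433 , 0.1069]), np.float64(0.026478875538869556))
(array([0.433 , 0.1057]), np.float64(0.018771282571079538))
[97.6984  4.3684 -1.8683]
```

Request:
carry_out:
  increments:
    - [0,0,0,30,4,-1.8,100]
    - [0,0,0,35,0,0,100]
    - [0,0,0,35,0,0,100]
    - [0,0,0,20,0,0,100]
    - [0,0,0,9,0,0,100]
    - [0,0,0,0,0,0,80]
    - [0,0,0,0,0,0,40]
    - [0,0,0,0,0,0,40]
    - [0,0,0,0,0,0,40]
    - [0,0,0,0,0,0,40]
  squeeze: 40

```text
time: 26.5
ee_pos: [0.4332, 0.1071, 0.0133]
tcp_rot: [9.2, 89.9, 9.2]
wrist_force: [-0.7, -0.9, 5.5]
opening: 0.0507
```

Request:
carry_out:
  increments:
    - [0,0,0,-15,0,0,40]
    - [0,0,0,-40,0,0,40]
    - [0,0,0,-45,0,0,40]
    - [0,0,0,-30,-20,14,40]
    - [0,0,0,0,-35,25,40]
    - [0,0,0,0,-42,30,40]
    - [0,0,0,0,-42,30,40]
    - [0,0,0,0,-42,30,40]
    - [0,0,0,0,-35,25,40]
    - [0,0,0,0,-24,18,40]
    - [0,0,0,0,-11,8.5,40]
    - [0,0,0,0,0,0,40]

```text
time: 28.0
ee_pos: [0.6129, -0.1441, 0.1421]
tcp_rot: [147.7, 90.0, 147.7]
wrist_force: [0.3, 0.2, -1.0]
opening: 0.0508
```

Request:
carry_out:
  increments:
    - [0,0,0,0,0,0,40]
    - [0,0,0,0,0,0,40]
    - [0,0,0,0,0,0,40]

```text
time: 28.38
ee_pos: [0.6128, -0.1434, 0.1424]
tcp_rot: [-10.1, 90.0, -10.0]
wrist_force: [0.8, 0.3, -1.4]
opening: 0.051
```

```bash
python3 look.py w12
python3 - <<'E'
from h import *
im=vision.camera('scene');cv2.imwrite('pics/s12.png',im[:,:,::-1])
E
```

```text
[ 0.6128 -0.1434  0.1424] [-0.0011  1.     -0.0001] 28.375 [ 0.8366  0.3327 -1.4112] 0.05100203770241375
```

View pics/w12.png

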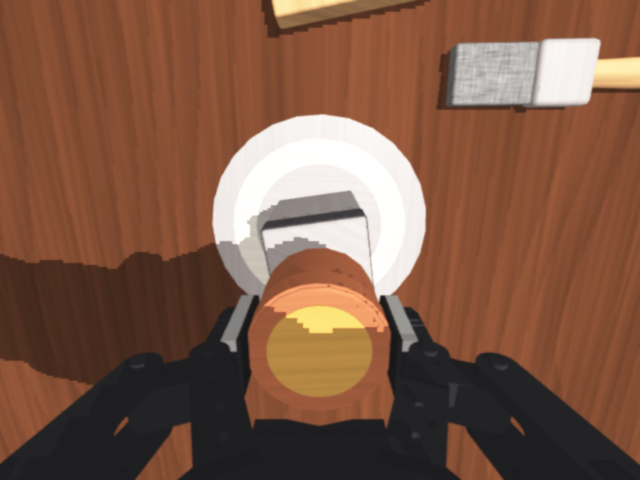

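View pics/s12.png

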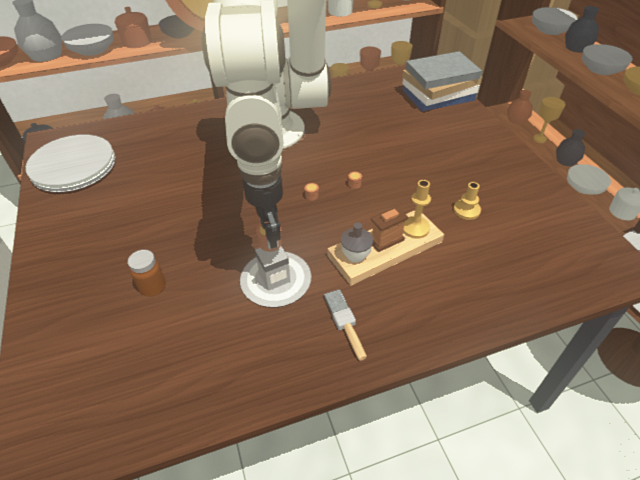

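Run:
```python
from m import *
T=np.load('pics/w12.npy');C=Cam('wrist',T)
a=circ(np.array([C.plane(*p,.173)[:2] for p in [(249,346),(391,346),(320,410),(320,282),(266,308),(374,308)]]));print(a)
L=C.plane(262,229,.096);R=C.plane(366,213,.096);print(L,R,np.linalg.norm(L-R))
P=[(213,220),(222,178),(245,145),(280,121),(320,114),(362,123),(396,145),(417,178),(426,218),(415,260)]
print('tray',circ(np.array([C.plane(*p,.003)[:2] for p in P])))
d=(R-L)/np.linalg.norm(R-L);n=np.array([-d[1],d[0],0]);print('tin',(L+R)/2-n*.029)
```

```text
(array([ 0.6134, -0.144 ]), np.float64(0.025729820553417264))
[ 0.5821 -0.1202  0.096 ] [ 0.6381 -0.1112  0.096 ] 0.05677512996592331
tray (array([ 0.6134, -0.1433]), np.float64(0.08516566510580201))
tin [ 0.6147 -0.1443  0.096 ]
```

Request:
carry_out:
  increments:
    - [0,0,0,12,-0.5,1.0,40]
    - [0,0,0,11,0,0,40]
    - [0,0,0,6,0,0,40]
    - [0,0,0,2.5,0,0,40]
    - [0,0,0,0.8,0,0,40]
    - [0,0,0,0,0,0,40]
    - [0,0,0,0,0,0,40]

```text
time: 29.35
ee_pos: [0.6141, -0.1445, 0.11]
tcp_rot: [-11.3, 90.0, -11.3]
wrist_force: [0.1, 0.8, -1.3]
opening: 0.0507
```

Request:
carry_out:
  increments:
    - [0,0,0,0.6,0,0,40]
    - [0,0,0,0,0,0,40]
    - [0,0,0,0,0,0,40]

```text
time: 29.72
ee_pos: [0.6141, -0.1445, 0.1094]
tcp_rot: [-13.8, 90.0, -13.8]
wrist_force: [0.1, -0.3, 1.1]
opening: 0.0513
```

Request:
carry_out:
  increments:
    - [0,0,0,0.4,0,0,40]
    - [0,0,0,0,0,0,40]
    - [0,0,0,0,0,0,70]
    - [0,0,0,0,0,0,100]
    - [0,0,0,0,0,0,100]
    - [0,0,0,-20,0,0,100]
    - [0,0,0,-40,0,0,100]
    - [0,0,0,-60,0,0,100]
    - [0,0,0,0,0,0,100]
    - [0,0,0,0,0,0,100]

```text
time: 30.98
ee_pos: [0.6141, -0.1444, 0.2284]
tcp_rot: [17.9, 90.0, 17.9]
wrist_force: [0.0, -1.1, -0.8]
opening: 0.0852
```

```bash
python3 look.py w13
```

```text
[ 0.6141 -0.1444  0.2284] [-0.0005  1.      0.    ] 30.975 [ 0.013  -1.0841 -0.8157] 0.08522568920949015
```

View pics/w13.png

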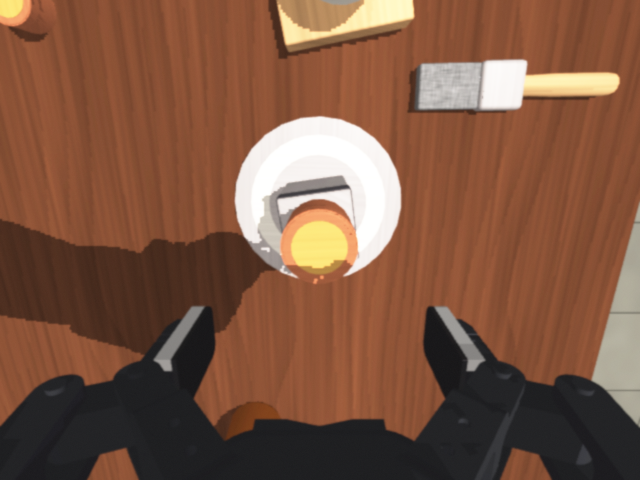

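Request:
carry_out:
  increments:
    - [0,0,0,-40,-20,0,100]
    - [0,0,0,-40,-30,-30,100]
    - [0,0,0,0,-40,-40,100]
    - [0,0,0,0,-50,-30,100]
    - [0,0,0,0,-50,-30,100]
    - [0,0,0,0,-50,-30,100]
    - [0,0,0,0,-40,-30,100]
    - [0,0,0,0,0,0,100]
    - [0,0,0,0,0,0,100]

```text
time: 32.15
ee_pos: [0.424, -0.4243, 0.3075]
tcp_rot: [127.0, 89.9, 127.0]
wrist_force: [-0.4, 0.3, 0.1]
opening: 0.0853
```

Run:
```python
from m import *
T=np.load('pics/w13.npy');C=Cam('wrist',T)
print(circ(np.array([C.plane(*p,.14)[:2] for p in [(281,247),(357,247),(319,207),(319,284),(291,221),(346,220)]])))
for n in ('scene','side'):
    im=vision.camera(n);cv2.imwrite(f'pics/f_{n}.png',im[:,:,::-1])
    z=im[140:370,110:510] if n=='scene' else im[110:470,200:470]
    cv2.imwrite(f'pics/fz_{n}.png',cv2.resize(z[:,:,::-1],None,fx=2 if n=='scene' else 1.66,fy=2 if n=='scene' else 1.66,interpolation=2))
print(obs()['ee_pos'],obs()['time'])
```

```text
(array([ 0.6143, -0.1455]), np.float64(0.026270539055742337))
[ 0.4246 -0.4236  0.3082] 32.25
```

View pics/fz_scene.png

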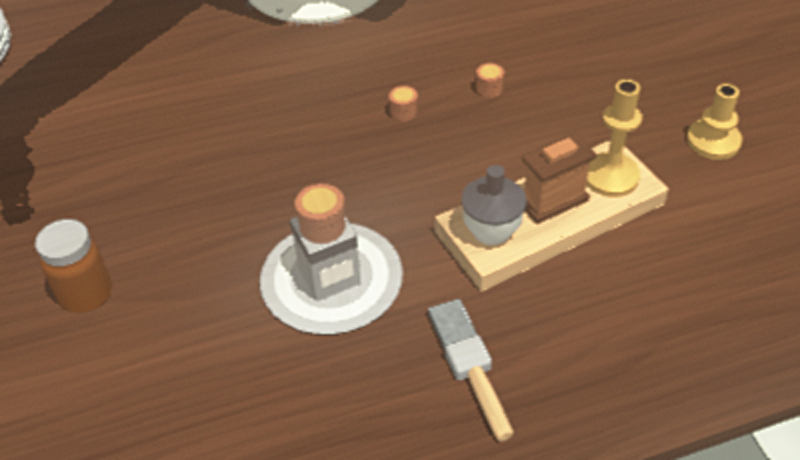

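View pics/fz_side.png

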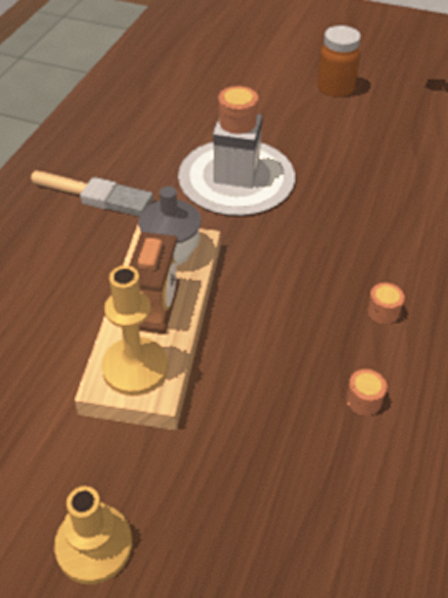

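Both views show everything upright and in place. The short stick, jar and brush sit at the same pixels as at the start, and the gripper is clear.

```bash
python3 -c "
from workcell import job_done
print(job_done())"
```

```text
the job is handed in; nothing more can be done
None
```

The display is set out as asked and handed in at about 32 s of the 120 s. I placed things in the order given: candlestick, sugar bowl, tea tin, then the largest round tin.

- **Candlestick:** it stands left of the clock, 88.5 mm along the board from its centre (target 90 mm) and within 0.5 mm across it.
- **Sugar bowl:** it stands right of the clock, within about 2 mm of the middle of the free board. Estimates of that middle differed by 1–2 mm between pictures, so this is no better than the calibration.
- **Tea tin:** it was within 0.2 mm of the tray centre when measured just after I let go. A later wrist picture put the tray centre about 1.5 mm off that, also within calibration.
- **Round tin:** it measures about 0.7 mm off the centre of the tea tin.

The last scene and side pictures show all four things upright and let go. By eye, the short candlestick, jar, brush and the two smaller tins are where they started. The gripper was clear, about 0.31 m above the counter.

One reading of the candlestick came out wrong because the mask picked up the wrong blob. I measured it again before moving on.

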